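# Set the flip tags on the microscope trays

## Robot

A 6-joint arm with a two-finger parallel gripper is mounted at the origin on the work surface. World frame = base frame: x ahead of the robot, y to its left, z up, the work surface at z = 0. Lengths are in m, angles in rad, forces in N, time in s.
With the tool pointing down it reaches from about 0.275 to 1 m from the base axis. Payload 8.4 kg.
Tool frame: the origin (TCP) lies at the very end of the fingers, on their centre line; the grasp point (between the pads) lies 19 mm behind it; z points along the fingers, y is the direction in which the jaws open and shut (so a half turn about z gives the same grasp; the last joint's range is limited). The gripper opens to 85 mm and grips with 20 to 120 N. Pads are 22 mm wide; open, the fingers measure 114 mm over their backs; the gripper's body (76 mm by 85 mm) begins 54 mm behind the grasp point. The pads swing forward as they close: fully open they stand 13 mm farther back than shut.
Start: joints at [-1.272, 0.353, 1.633, -0, 1.155, -0.002], TCP at [0.185, -0.597, 0.231] pointing down, gripper open.
Joint ranges: [-2.63, 2.63], [-0.92, 2.1], [0.06, 2.66], [-1.3, 4.44], [0, 2.69], [-3.02, 3.02]. Speed limits (rad/s): [2.22, 2.22, 2.79, 3.14, 3.14, 3.14].

## Interface

Orientations are given as a 3x3 rotation matrix whose columns are the frame's x, y, z axes.
In Python, from rig import manip gives the robot as it stands. The module is installed in compiled form; this text tells all that it offers.
- The arm moves only by the tool servo_tool, never from a script. Its argument "increments" is a list of rows, each an object with "offset": the shift along the tool's x, y, z in m, a list of three; "turn": the turn, a rotation vector about the tool's x, y, z in rad, a list of three; "claw": the gripper's target within -1 to 1 (shut at 1, half-way at 0, fully open at -1). In form: [{"offset": [dx, dy, dz], "turn": [ax, ay, az], "claw": claw}, ...]. A call has 1 to 10 rows; each row shifts and turns the pose as measured when the row begins, along the tool's axes as they then stand; what a row does not reach is not made up. A row lasts 1/10 s, in which the tool goes at most 50 mm and 8.59 degrees, less where a joint would pass 70% of its speed; a pose out of reach is approached as far as the arm can. A call with a gripper value outside its range is refused whole. The fingers move at their own pace and stop on an object; "squeeze" is the grip in N (left out, the last holds). Time passes only in rows, so rows that do not move let the fingers close. It gives the time, the measured TCP pose, the force and the opening at its end, in the units of the state.
- manip.state(): the state, without advancing time (a new reading comes with each control period).
- manip.read_camera(name): name is "side" or "top"; returns a dict with "image" (480x640x3 uint8, red, green, blue), "range_z" (480x640 float32, m along the optical axis (not along the pixel's ray), 0 where there is no reading), "mtx" (3x3 intrinsics, pixels), "T" (4x4, takes a point from camera to world coordinates). Camera axes: x right, y down, z forward; pixel columns grow to the right and rows downward; lengths in m; the calibration is good to about 2 mm. A picture is of the moment at which its call begins.
- manip.hand_in(): hands the job in, once; it reports no verdict.
The state is a dict: "time": time; "joint_pos": joint angles; "dq": joint speeds; "effort": joint torques, N m; "tool_pos": TCP position; "tool_rot": TCP orientation; "force": force on the tool from outside, world axes, zero at the start; "wrist_torque": the same for the moment, N m; "grip_width": finger opening in m.
Only numpy, scipy, OpenCV 4.12 (cv2) and the standard library are available. Lean on these libraries where they do the work, as an engineer would, in place of code of your own. Each camera call takes 0.05 s, during which the arm holds its last target.

## Task

The flip tags on the three specimen trays should show orange when the tray's dish is out at the microscope and white when the dish is in its tray, and two of them have not been turned yet. With a fingertip, lightly and without gripping anything, flip the tag of the empty tray over so that it lies flat showing orange, and flip back the orange tag of the tray whose dish has returned so that it lies flat showing white. Leave the tag that is already right, the dishes and everything else alone, and do not lift the trays or push them out of place.

Things in the scene. Friction and masses are not known exactly. Their poses are not given: they have to be found in the camera images.
- tray_a: Loose aluminium specimen tray, 0.95 kg. EMPTY (its dish is at the microscope), tag shows white at the start: wrong. Origin: on the bench, straight below the middle of the tag's hinge; x runs from the flag stand (robot's side) to the dish bay, y to its left, z up. Plate x -28 to 112, y -60 to 60, top z 8 mm. Bay at x 72, y 0: black disc 56 mm wide amid four pins 10 mm tall.
- tag_a_hinge (a point): Middle of the tag's hinge, 60 mm over the bench; hinge along the tray's x. Below it the flag stand: pillar 40 x 34 mm under a deck of x -25 to 25, y -46 to 46, z 54 to 58 mm. Deck's left half is orange, right half white: with the tag lying left the whole flag is white, with the tag lying right it is all orange.
- tag_a (a joint): Angle of the flip tag (rad) about the tray's x. 0: flat on the tray's left (+y), white face up; 1.57: upright; 3.14: flat on the right (-y), orange face up. 45 g; about 0.3 N at the tab lifts it, and past some 15 degrees beyond upright it falls over by itself, softly, onto its stop. The leaf is 50 mm (x) wide, 4 mm thick, to 48 mm from the hinge.
- tag_a_edge (a point): Middle of the bead at the tag's free end, 72 mm from the hinge. Bead 8 mm in diameter, on a black finger tab 36 mm wide (x -18 to 18), 4 mm thick, from 48 mm outwards. Lying flat, tab and bead jut 30 mm out past the deck's side, with free space below them: tab underside z 58, bead underside z 56 mm, tray plate z 8 mm.
- tray_b: Loose aluminium specimen tray, 0.95 kg. HOLDS A DISH, tag shows orange at the start: wrong. Origin: on the bench, straight below the middle of the tag's hinge; x runs from the flag stand (robot's side) to the dish bay, y to its left, z up. Plate x -28 to 112, y -60 to 60, top z 8 mm. Bay at x 72, y 0: black disc 56 mm wide amid four pins 10 mm tall.
- tag_b_hinge (a point): Middle of the tag's hinge, 60 mm over the bench; hinge along the tray's x. Below it the flag stand: pillar 40 x 34 mm under a deck of x -25 to 25, y -46 to 46, z 54 to 58 mm. Deck's left half is orange, right half white: with the tag lying left the whole flag is white, with the tag lying right it is all orange.
- tag_b (a joint): Angle of the flip tag (rad) about the tray's x. 0: flat on the tray's left (+y), white face up; 1.57: upright; 3.14: flat on the right (-y), orange face up. 45 g; about 0.3 N at the tab lifts it, and past some 15 degrees beyond upright it falls over by itself, softly, onto its stop. The leaf is 50 mm (x) wide, 4 mm thick, to 48 mm from the hinge.
- tag_b_edge (a point): Middle of the bead at the tag's free end, 72 mm from the hinge. Bead 8 mm in diameter, on a black finger tab 36 mm wide (x -18 to 18), 4 mm thick, from 48 mm outwards. Lying flat, tab and bead jut 30 mm out past the deck's side, with free space below them: tab underside z 58, bead underside z 56 mm, tray plate z 8 mm.
- tray_c: Loose aluminium specimen tray, 0.95 kg. HOLDS A DISH, tag shows white: right as it is. Origin: on the bench, straight below the middle of the tag's hinge; x runs from the flag stand (robot's side) to the dish bay, y to its left, z up. Plate x -28 to 112, y -60 to 60, top z 8 mm. Bay at x 72, y 0: black disc 56 mm wide amid four pins 10 mm tall.
- tag_c_hinge (a point): Middle of the tag's hinge, 60 mm over the bench; hinge along the tray's x. Below it the flag stand: pillar 40 x 34 mm under a deck of x -25 to 25, y -46 to 46, z 54 to 58 mm. Deck's left half is orange, right half white: with the tag lying left the whole flag is white, with the tag lying right it is all orange.
- tag_c (a joint): Angle of the flip tag (rad) about the tray's x. 0: flat on the tray's left (+y), white face up; 1.57: upright; 3.14: flat on the right (-y), orange face up. 45 g; about 0.3 N at the tab lifts it, and past some 15 degrees beyond upright it falls over by itself, softly, onto its stop. The leaf is 50 mm (x) wide, 4 mm thick, to 48 mm from the hinge.
- tag_c_edge (a point): Middle of the bead at the tag's free end, 72 mm from the hinge. Bead 8 mm in diameter, on a black finger tab 36 mm wide (x -18 to 18), 4 mm thick, from 48 mm outwards. Lying flat, tab and bead jut 30 mm out past the deck's side, with free space below them: tab underside z 58, bead underside z 56 mm, tray plate z 8 mm.
- dish_b: Closed clear culture dish with a blue disc of medium, 63 mm in diameter, 16 mm tall, loose, 30 g, standing in the bay of tray B. Origin at the centre of its underside.
- dish_c: Closed clear culture dish with a blue disc of medium, 63 mm in diameter, 16 mm tall, loose, 30 g, standing in the bay of tray C. Origin at the centre of its underside.
- reagent: Green glass reagent bottle with orange cap, 56 mm in diameter, 105 mm tall; loose, a bystander to be left alone. Origin at the centre of its underside.
- beaker: Clear plastic beaker, 68 mm in diameter, 85 mm tall; loose, a bystander to be left alone. Origin at the centre of its underside.
- cap: Loose orange bottle cap, 42 mm in diameter, 24 mm tall; loose, a bystander to be left alone. Origin at the centre of its underside.
- marker: Green and black marker pen lying along its x, 125 mm long, 13 mm thick; loose, a bystander to be left alone. Origin at the middle of its underside.
- jar: Small amber jar, 44 mm in diameter, 55 mm tall; loose, a bystander to be left alone. Origin at the centre of its underside.
Things that resemble listed ones, but are neither listed nor needed, are in the scene too. What is shaped like the tray_a but red or yellow is not meant.

How it is judged:
By the outcome, as a careful person would: the job done as asked, in the order asked, and still so for the second after the job is handed in, with the robot touching nothing.
It also fails if it takes over 58 s, if anything falls off the work surface, if the arm or the gripper's body presses on something with over 40 N, if the wrist force passes 120 N, or if a joint passes its speed limit or range.

## Working session

There is one attempt and no reset: what is moved stays moved. The work goes in short steps, Python scripts to look and compute and a tool call to move; the robot and the scene stay as the last step left them, time stands still between calls to the robot, and variables do not carry over. Pictures are saved under pics/ and viewed, and the job is handed in when it is done.

Besides the shell and the picture viewer there is one more tool, called after "Call:" as name([rows], argument=value, ...), one row to a line, values as JSON. servo_tool: Moves the arm, as the interface text tells. Its arguments: {"type":"object","properties":{"increments":{"type":"array"},"squeeze":{"type":"number"}},"required":["increments"]}

```bash
mkdir -p pics
python3 - <<'E'
from rig import manip
import cv2,numpy as np
for n in("top","side"):
    d=manip.read_camera(n); cv2.imwrite(f"pics/{n}0.png",cv2.cvtColor(d["image"],cv2.COLOR_RGB2BGR)); np.savez(f"{n}0.npz",**d)
    print(n,d["mtx"].round(1).tolist(),d["T"].round(3).tolist())
s=manip.state(); print(s)
E
```

```text
top [[602.5, 0.0, 311.2], [0.0, 602.5, 237.6], [0.0, 0.0, 1.0]] [[-0.016, -0.996, 0.091, 0.396], [-1.0, 0.017, 0.014, -0.031], [-0.015, -0.09, -0.996, 1.351], [0.0, 0.0, 0.0, 1.0]]
side [[539.7, 0.0, 316.1], [0.0, 539.7, 237.7], [0.0, 0.0, 1.0]] [[-0.989, -0.083, 0.122, 0.408], [-0.146, 0.662, -0.735, 0.758], [-0.02, -0.745, -0.667, 0.761], [0.0, 0.0, 0.0, 1.0]]
{'time': 0.1, 'joint_pos': array([-1.27239967e+00,  3.53606855e-01,  1.63403329e+00,  4.82703478e-06,
        1.15519530e+00, -2.39025182e-03]), 'dq': array([ 0.00122412, -0.00145174, -0.00070202,  0.00142725, -0.00135418,
        0.00202303]), 'effort': array([-7.42988977e-04, -6.06359339e+01, -3.42818534e+01, -8.24012022e-05,
        3.98385964e-03,  1.24586199e-05]), 'tool_pos': array([ 0.18505612, -0.59654391,  0.23063061]), 'tool_rot': array([[ 9.55104227e-01,  2.96269785e-01, -3.61143739e-04],
       [ 2.96270005e-01, -9.55103487e-01,  1.18916584e-03],
       [ 7.38426192e-06, -1.24277337e-03, -9.99999228e-01]]), 'force': array([0.01811784, 0.61866038, 0.1394366 ]), 'wrist_torque': array([0.00930695, 0.01264546, 0.01842008]), 'grip_width': 0.08520641215670198}
```

View pics/top0.png

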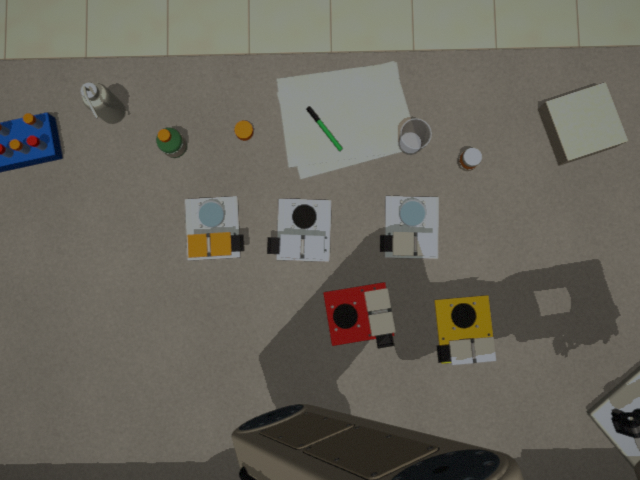

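View pics/side0.png

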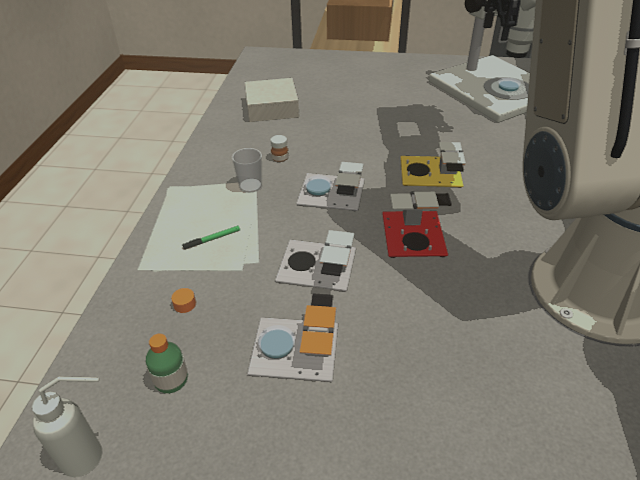

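The top view (up = +x, left = +y) shows tray B (dish, orange) with its tab at about (237,243). Tray A (empty, white) has its tab at (273,246), and tray C (dish, white) has its tab at (386,243). The red and yellow trays are decoys. Next I'll measure these positions.

```bash
cat > h.py <<'E'
import cv2,numpy as np
def ray(d,u,v,z):
    K,T=d["mtx"],d["T"]; r=T[:3,:3]@np.linalg.inv(K)@np.array([u,v,1.]); o=T[:3,3]; return o+r*(z-o[2])/r[2]
def pt(d,u,v):
    K,T=d["mtx"],d["T"]; z=d["range_z"][int(v),int(u)]; return T[:3,:3]@(np.linalg.inv(K)@np.array([u,v,1.])*z)+T[:3,3]
def comps(mask,amin):
    n,l,s,c=cv2.connectedComponentsWithStats(mask.astype(np.uint8)*255); 
    return [(s[i],c[i],l==i) for i in range(1,n) if s[i][4]>=amin]
E
python3 - <<'E'
from h import *
d=np.load("top0.npz"); im=d["image"].astype(int)
dark=im.max(2)<45
dark[:190]=0;dark[270:]=0
for s,c,m in comps(dark,60):
    print("dark",s,c.round(1),"z=62:",ray(d,*c,.062).round(4),"z=8",ray(d,*c,.008).round(4),"depth pt",pt(d,*c).round(4))
    (x,y),wh,a=cv2.minAreaRect(np.argwhere(m)[:,::-1].astype(np.float32)); print(wh,a)
# tray plates
br=im.min(2)>110
br[:185]=0;br[275:]=0
K=np.linalg.inv(d["mtx"])
v,u=np.mgrid[:480,:640]
P=np.stack([u,v,np.ones_like(u)],-1)@K.T*d["range_z"][...,None]@d["T"][:3,:3].T+d["T"][:3,3]
H=P[...,2]
reg=np.zeros_like(br);reg[185:275,170:450]=1
hi=(H>.045)&(H<.08)&reg
for s,c,m in comps(hi,60):
    p=P[m]; r=cv2.minAreaRect(p[:,:2].astype(np.float32)*1000); print("high",s,c.round(1),r,np.median(p[:,2]))
pl=(H>.004)&(H<.03)&reg
for s,c,m in comps(pl,300):
    p=P[m]; r=cv2.minAreaRect(p[:,:2].astype(np.float32)*1000); print("plate",s,r,np.median(p[:,2]))
E
```

```text
dark [293 205  23  23 415] [303.8 216.1] z=62: [0.5601 0.0013 0.062 ] z=8 [0.567  0.0027 0.008 ] depth pt [0.5673 0.0027 0.0052]
(22.0, 22.0) 90.0
dark [232 235  12  16 182] [237.3 242.7] z=62: [0.5051 0.1452 0.062 ] z=8 [0.5097 0.1526 0.008 ] depth pt [0.5053 0.1456 0.0591]
(15.0, 11.0) 90.0
dark [380 235  12  17 194] [385.4 242.8] z=62: [ 0.4994 -0.1726  0.062 ] z=8 [ 0.5037 -0.1785  0.008 ] depth pt [ 0.4996 -0.173   0.0587]
(16.0, 11.0) 90.0
dark [268 238  11  16 170] [273.  245.2] z=62: [0.4983 0.0685 0.062 ] z=8 [0.5026 0.0727 0.008 ] depth pt [0.4987 0.0689 0.0574]
(15.0, 10.0) 90.0
high [ 188  232   57   26 1221] [214.1 244.1] ((503.359619140625, 192.80807495117188), (50.64183044433594, 122.13059997558594), 2.330733299255371) 0.060353974290819234
high [ 380  232   57   24 1242] [409.4 243.5] ((497.3273620605469, -221.55332946777344), (121.59811401367188, 50.1106071472168), 88.63272857666016) 0.060429901309032696
high [ 267  234   57   25 1231] [296.6 246.2] ((496.0707092285156, 20.997631072998047), (121.65899658203125, 50.11562728881836), 86.81941986083984) 0.0605102011841645
plate [ 183  194   57   47 1801] ((571.1546630859375, 210.6159210205078), (95.3290786743164, 125.8589859008789), 5.4586029052734375) 0.009972611937993703
plate [ 383  195   57   65 2025] ((538.8305053710938, -237.71768188476562), (125.13265228271484, 144.09486389160156), 89.0605697631836) 0.009672579047391494
plate [ 275  197   58   65 2089] ((537.587158203125, 2.8012466430664062), (125.21321105957031, 145.5801544189453), 87.23394775390625) 0.008259687624705636
```

Call:
servo_tool([
  {"offset": [0,0,0],"turn": [0,0,0],"claw": 1},
])

```text
time: 0.2
tool_pos: [0.185, -0.5963, 0.2302]
tool_rot: [[0.955, 0.296, -0.001], [0.296, -0.955, 0.002], [0.0, -0.002, -1.0]]
force: [-0.6, -0.0, -0.6]
grip_width: 0.0731
```

Call:
servo_tool([
  {"offset": [0.036,-0.032,0],"turn": [0,0,0],"claw": 1},
  {"offset": [0.036,-0.032,0],"turn": [0,0,0],"claw": 1},
  {"offset": [0.036,-0.032,0],"turn": [0,0,0],"claw": 1},
  {"offset": [0.036,-0.032,0],"turn": [0,0,0],"claw": 1},
  {"offset": [0.036,-0.032,0],"turn": [0,0,0],"claw": 1},
  {"offset": [0.036,-0.032,0],"turn": [0,0,0],"claw": 1},
  {"offset": [0.036,-0.032,0],"turn": [0,0,0],"claw": 1},
  {"offset": [0.036,-0.032,0],"turn": [0,0,0],"claw": 1},
  {"offset": [0.036,-0.032,0],"turn": [0,0,0],"claw": 1},
  {"offset": [0.036,-0.032,0],"turn": [0,0,0],"claw": 1},
])

```text
time: 1.2
tool_pos: [0.4393, -0.1741, 0.229]
tool_rot: [[0.958, 0.287, 0.0], [0.287, -0.958, 0.0], [0.0, -0.0, -1.0]]
force: [0.8, -0.9, 0.0]
grip_width: 0.0001
```

Call:
servo_tool([
  {"offset": [0,0,0],"turn": [0,0,-0.14],"claw": 1},
  {"offset": [0,0,0],"turn": [0,0,-0.14],"claw": 1},
  {"offset": [0,0,0],"turn": [0,0,-0.14],"claw": 1},
  {"offset": [0,0,0],"turn": [0,0,-0.14],"claw": 1},
  {"offset": [0,0,0],"turn": [0,0,-0.14],"claw": 1},
  {"offset": [0,0,0],"turn": [0,0,-0.14],"claw": 1},
  {"offset": [0,0,0],"turn": [0,0,-0.14],"claw": 1},
  {"offset": [0,0,0],"turn": [0,0,-0.14],"claw": 1},
  {"offset": [0,0,0],"turn": [0,0,-0.14],"claw": 1},
])

```text
time: 2.1
tool_pos: [0.4418, -0.1658, 0.2281]
tool_rot: [[-0.036, 0.999, -0.001], [0.999, 0.036, 0.002], [0.002, -0.001, -1.0]]
force: [-0.5, -0.1, 1.0]
grip_width: -0.0001
```

Call:
servo_tool([
  {"offset": [0.04,0.028,0],"turn": [0,0,0.014],"claw": 1},
  {"offset": [0.04,0.028,0],"turn": [0,0,0.014],"claw": 1},
  {"offset": [0.04,0.028,0],"turn": [0,0,0.014],"claw": 1},
  {"offset": [0.04,0.028,0],"turn": [0,0,0.014],"claw": 1},
  {"offset": [0.04,0.028,0],"turn": [0,0,0.014],"claw": 1},
  {"offset": [0.04,0.028,0],"turn": [0,0,0.014],"claw": 1},
])

```text
time: 2.7
tool_pos: [0.61, 0.0774, 0.2281]
tool_rot: [[0.05, 0.999, -0.002], [0.999, -0.05, 0.0], [0.0, -0.002, -1.0]]
force: [1.1, -0.6, 1.0]
grip_width: -0.0003
```

Call:
servo_tool([
  {"offset": [0,0,0],"turn": [0.13,0,0],"claw": 1},
  {"offset": [0,0,0],"turn": [0.13,0,0],"claw": 1},
  {"offset": [0,0,0],"turn": [0.13,0,0],"claw": 1},
  {"offset": [0,0,0],"turn": [0.13,0,0],"claw": 1},
  {"offset": [0,0,0],"turn": [0.13,0,0],"claw": 1},
  {"offset": [0,0,0],"turn": [0.13,0,0],"claw": 1},
  {"offset": [0,0,0],"turn": [0.13,0,0],"claw": 1},
])

```text
time: 3.4
tool_pos: [0.6131, 0.0856, 0.2314]
tool_rot: [[0.04, 0.593, -0.804], [0.999, -0.021, 0.034], [0.003, -0.805, -0.593]]
force: [-0.5, 0.7, -0.0]
grip_width: -0.0002
```

Call:
servo_tool([
  {"offset": [-0.0025,0.018,0.024],"turn": [0,0,0],"claw": 1},
  {"offset": [-0.0025,0.018,0.024],"turn": [0,0,0],"claw": 1},
  {"offset": [-0.0025,0.018,0.024],"turn": [0,0,0],"claw": 1},
  {"offset": [-0.0025,0.018,0.024],"turn": [0,0,0],"claw": 1},
  {"offset": [-0.0025,0.018,0.024],"turn": [0,0,0],"claw": 1},
  {"offset": [-0.0025,0.018,0.024],"turn": [0,0,0],"claw": 1},
  {"offset": [0,0,0],"turn": [0,0,0],"claw": 1},
  {"offset": [0,0,0],"turn": [0,0,0],"claw": 1},
])

```text
time: 4.2
tool_pos: [0.5563, 0.0723, 0.0447]
tool_rot: [[0.041, 0.58, -0.814], [0.999, -0.022, 0.034], [0.002, -0.815, -0.58]]
force: [0.1, -0.3, 0.0]
grip_width: 0.0002
```

Run:
```python
from rig import manip
import cv2
for n in("top","side"):
    d=manip.read_camera(n); im=cv2.cvtColor(d["image"],cv2.COLOR_RGB2BGR)
    c=im[150:330,150:470] if n=="top" else im[180:400,220:480]
    cv2.imwrite(f"pics/{n}1.png",cv2.resize(c,None,fx=2.4,fy=2.4))
```

```text
(no output)
```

View pics/side1.png

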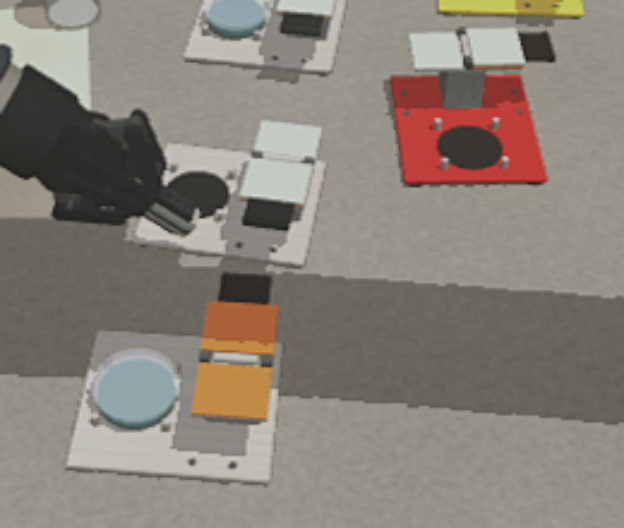

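View pics/top1.png

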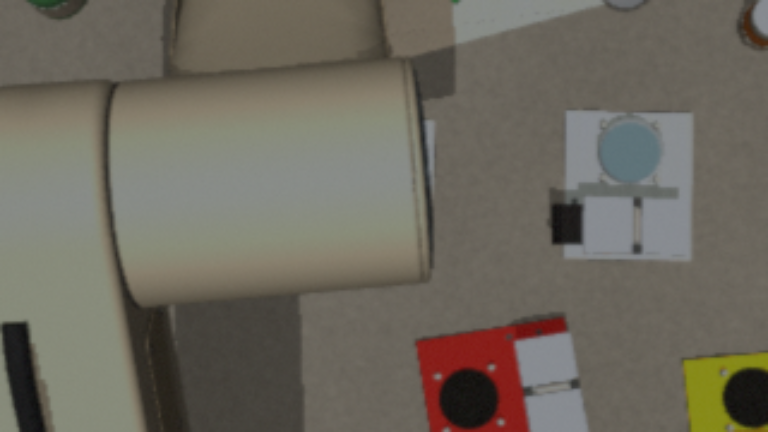

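The side view shows the closed fingertip at about (190,225) in the crop, level with tray A's tab and in front of it. The arm hides the spot from the top camera. I'll lower the tip a little, then move it under the tab.

Call:
servo_tool([
  {"offset": [0,0.007,0.015],"turn": [0,0,0],"claw": 1},
  {"offset": [0,0,0],"turn": [0,0,0],"claw": 1},
])

```text
time: 4.5
tool_pos: [0.5498, 0.073, 0.0317]
tool_rot: [[0.041, 0.584, -0.811], [0.999, -0.022, 0.034], [0.002, -0.811, -0.585]]
force: [0.2, -0.6, -0.7]
grip_width: 0.0
```

Call:
servo_tool([
  {"offset": [0.0005,-0.007,0.01],"turn": [0,0,0],"claw": 1},
  {"offset": [0.0005,-0.007,0.01],"turn": [0,0,0],"claw": 1},
  {"offset": [0.0005,-0.007,0.01],"turn": [0,0,0],"claw": 1},
  {"offset": [0,0,0],"turn": [0,0,0],"claw": 1},
])

```text
time: 4.9
tool_pos: [0.5138, 0.0764, 0.0329]
tool_rot: [[0.041, 0.588, -0.808], [0.999, -0.021, 0.035], [0.003, -0.809, -0.588]]
force: [1.0, -0.1, 0.8]
grip_width: 0.0001
```

```bash
cat > snap.py <<'E'
import sys
from rig import manip
import cv2
d=manip.read_camera("side"); im=cv2.cvtColor(d["image"],cv2.COLOR_RGB2BGR)
cv2.imwrite(sys.argv[1],cv2.resize(im[200:400,220:420],None,fx=3,fy=3))
E
python3 snap.py pics/s2.png
```

```text
(no output)
```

View pics/s2.png

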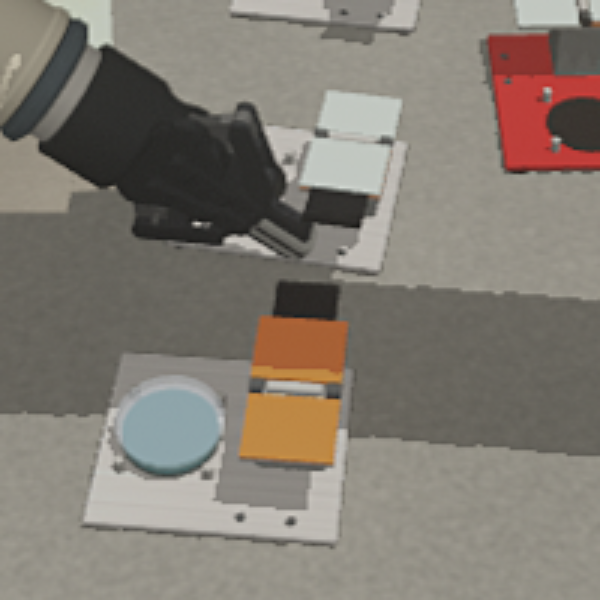

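Call:
servo_tool([
  {"offset": [-0.004,-0.001,0.0065],"turn": [0,0,0],"claw": 1},
  {"offset": [0,0,0],"turn": [0,0,0],"claw": 1},
  {"offset": [0,-0.0065,-0.0047],"turn": [0,0,0],"claw": 1},
  {"offset": [0,-0.0065,-0.0047],"turn": [0,0,0],"claw": 1},
  {"offset": [0,-0.0065,-0.0047],"turn": [0,0,0],"claw": 1},
  {"offset": [0,-0.0065,-0.0047],"turn": [0,0,0],"claw": 1},
  {"offset": [0,0,0],"turn": [0,0,0],"claw": 1},
])

```text
time: 5.65
tool_pos: [0.511, 0.072, 0.0654]
tool_rot: [[0.041, 0.592, -0.805], [0.999, -0.021, 0.035], [0.004, -0.806, -0.592]]
force: [-0.8, 0.6, -0.0]
grip_width: -0.0
```

```bash
python3 snap.py pics/s3.png
```

```text
(no output)
```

View pics/s3.png

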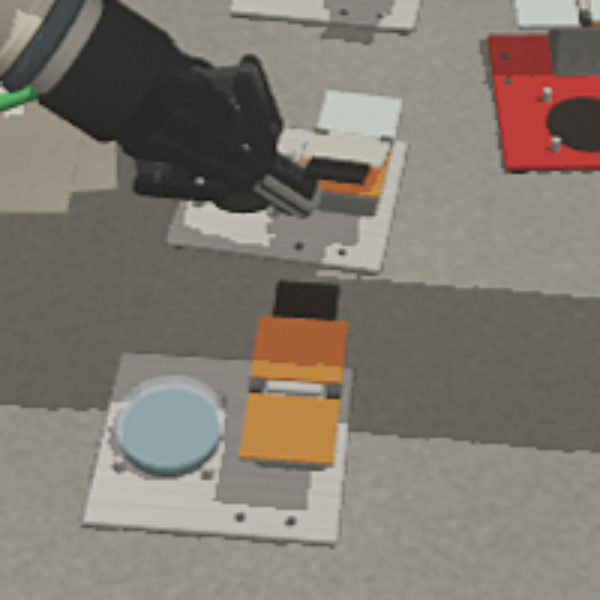

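Call:
servo_tool([
  {"offset": [-0.006,-0.0066,-0.0026],"turn": [0,0,0],"claw": 1},
  {"offset": [-0.006,-0.0066,-0.0026],"turn": [0,0,0],"claw": 1},
  {"offset": [-0.007,-0.0043,-0.0021],"turn": [0,0,0],"claw": 1},
  {"offset": [-0.007,-0.0043,-0.0021],"turn": [0,0,0],"claw": 1},
  {"offset": [-0.007,-0.0043,-0.0021],"turn": [0,0,0],"claw": 1},
  {"offset": [0,0,0],"turn": [0,0,0],"claw": 1},
])

```text
time: 6.3
tool_pos: [0.5023, 0.0357, 0.095]
tool_rot: [[0.041, 0.591, -0.805], [0.999, -0.022, 0.035], [0.003, -0.806, -0.592]]
force: [0.7, 0.5, -0.4]
grip_width: -0.0003
```

```bash
python3 snap.py pics/s4.png
```

```text
(no output)
```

View pics/s4.png

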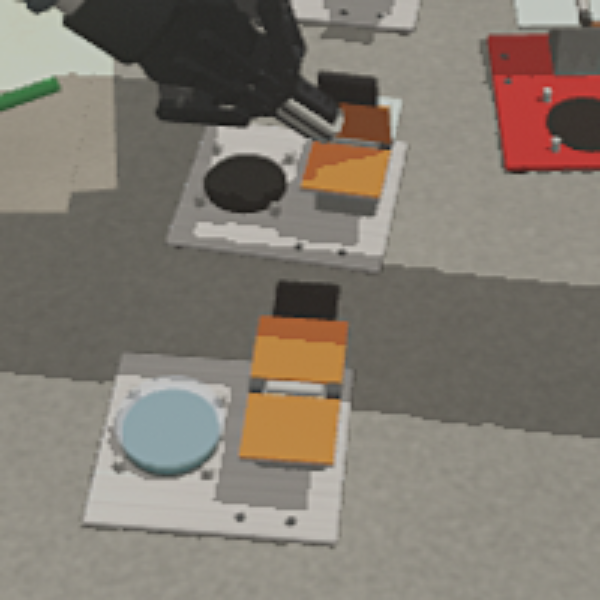

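The tag is well up, orange underside visible, and the tray hasn't moved. I'll keep sweeping it over.

Call:
servo_tool([
  {"offset": [-0.008,-0.0016,-0.0012],"turn": [0,0,0],"claw": 1},
  {"offset": [-0.008,-0.0016,-0.0012],"turn": [0,0,0],"claw": 1},
  {"offset": [-0.008,0,0],"turn": [0,0,0],"claw": 1},
  {"offset": [-0.008,0,0],"turn": [0,0,0],"claw": 1},
  {"offset": [-0.006,0,0],"turn": [0,0,0],"claw": 1},
  {"offset": [0,0,0],"turn": [0,0,0],"claw": 1},
])

```text
time: 6.95
tool_pos: [0.5002, -0.0053, 0.0981]
tool_rot: [[0.041, 0.59, -0.806], [0.999, -0.022, 0.035], [0.003, -0.807, -0.591]]
force: [-1.0, 0.6, 0.6]
grip_width: -0.0
```

```bash
python3 snap.py pics/s5.png
```

```text
(no output)
```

View pics/s5.png

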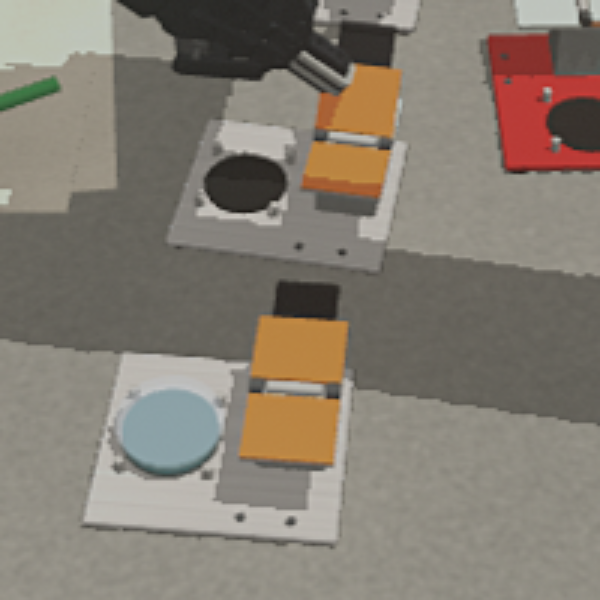

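Call:
servo_tool([
  {"offset": [-0.007,0,0],"turn": [0,0,0],"claw": 1},
  {"offset": [0,0,0],"turn": [0,0,0],"claw": 1},
  {"offset": [0,0,0],"turn": [0,0,0],"claw": 1},
  {"offset": [0,0,0],"turn": [0,0,0],"claw": 1},
  {"offset": [0,0,0],"turn": [0,0,0],"claw": 1},
])

```text
time: 7.5
tool_pos: [0.4999, -0.0118, 0.098]
tool_rot: [[0.041, 0.59, -0.806], [0.999, -0.021, 0.035], [0.004, -0.807, -0.591]]
force: [0.7, -0.7, 0.7]
grip_width: -0.0002
```

```bash
python3 snap.py pics/s6.png
```

```text
(no output)
```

View pics/s6.png

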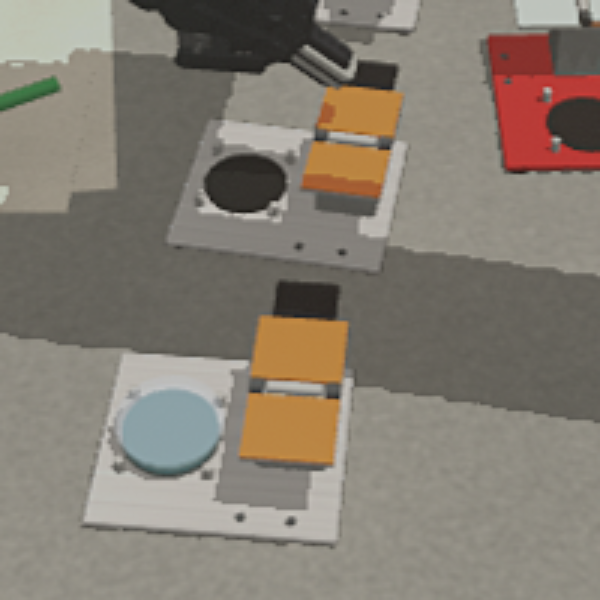

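Tag A has fallen flat and now shows orange. I'll back off up and away, then move to tray B's tab.

Call:
servo_tool([
  {"offset": [0,-0.006,-0.025],"turn": [0,0,0],"claw": 1},
  {"offset": [0,-0.006,-0.025],"turn": [0,0,0],"claw": 1},
  {"offset": [0,-0.006,-0.025],"turn": [0,0,0],"claw": 1},
  {"offset": [0.03,0,0],"turn": [0,-0.012,-0.009],"claw": 1},
  {"offset": [0.03,0,0],"turn": [0,-0.012,-0.009],"claw": 1},
  {"offset": [0.03,0,0],"turn": [0,-0.012,-0.009],"claw": 1},
  {"offset": [0.03,0,0],"turn": [0,-0.012,-0.009],"claw": 1},
  {"offset": [0.03,0,0],"turn": [0,-0.012,-0.009],"claw": 1},
  {"offset": [0,0,0],"turn": [0,0,0],"claw": 1},
])

```text
time: 8.45
tool_pos: [0.553, 0.1415, 0.1598]
tool_rot: [[-0.036, 0.59, -0.806], [0.999, 0.026, -0.026], [0.005, -0.807, -0.591]]
force: [-0.2, 0.1, -0.4]
grip_width: 0.0001
```

Run:
```python
from rig import manip
import cv2
from h import *
d=manip.read_camera("top"); cv2.imwrite("pics/t7.png",cv2.cvtColor(d["image"],cv2.COLOR_RGB2BGR))
d=manip.read_camera("side"); cv2.imwrite("pics/s7.png",cv2.cvtColor(d["image"],cv2.COLOR_RGB2BGR))
im=d["image"].astype(int); dark=im.max(2)<50
# B tab in side view
for s,c,m in comps(dark,60):
    if 220<c[0]<420 and 180<c[1]<400: print(s,c.round(1),ray(d,*c,.062).round(4),pt(d,*c).round(4))
```

```text
[206 179  44  25 319] [223.8 191.6] [ 0.7564 -0.1362  0.062 ] [0.6469 0.1448 0.2817]
[ 186  198  107   57 2605] [245.8 229.7] [ 0.6783 -0.0192  0.062 ] [0.6159 0.16   0.2232]
[311 294  21  12 209] [321.5 300. ] [0.5036 0.1448 0.062 ] [0.503  0.1489 0.0667]
```

View pics/s7.png

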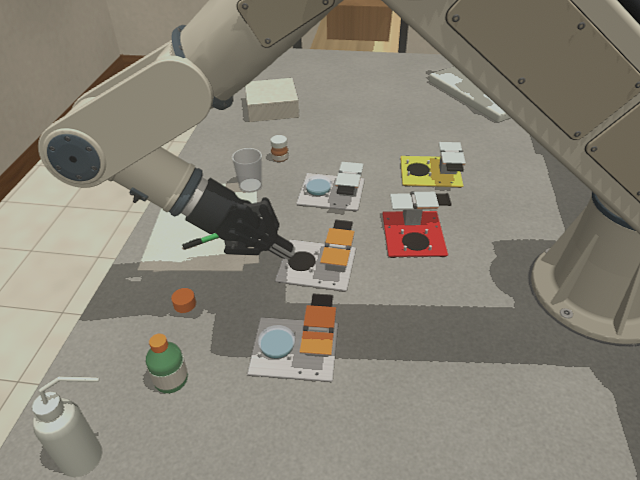

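View pics/t7.png

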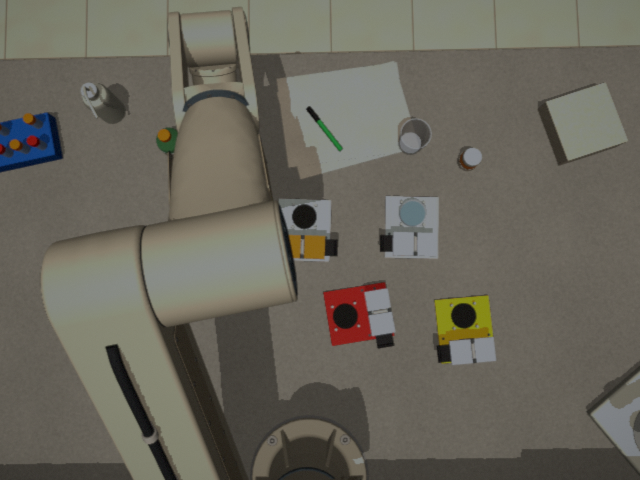

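Tray A shows all orange, with its tab now on the right at (331,247) in the top view. Tray B's tab measures (0.504, 0.145) from the side camera, which agrees with the top view. I'll descend in front of it.

Call:
servo_tool([
  {"offset": [0,0.02,0.015],"turn": [0,0,0],"claw": 1},
  {"offset": [0,0.02,0.015],"turn": [0,0,0],"claw": 1},
  {"offset": [0,0.02,0.015],"turn": [0,0,0],"claw": 1},
  {"offset": [0,0.02,0.015],"turn": [0,0,0],"claw": 1},
  {"offset": [0,0.014,0.01],"turn": [0,0,0],"claw": 1},
  {"offset": [0,0,0],"turn": [0,0,0],"claw": 1},
])

```text
time: 9.15
tool_pos: [0.5538, 0.1313, 0.0398]
tool_rot: [[-0.027, 0.592, -0.805], [1.0, 0.017, -0.021], [0.002, -0.806, -0.592]]
force: [0.0, -0.4, 0.6]
grip_width: -0.0
```

```bash
python3 snap.py pics/s8.png
```

```text
(no output)
```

View pics/s8.png

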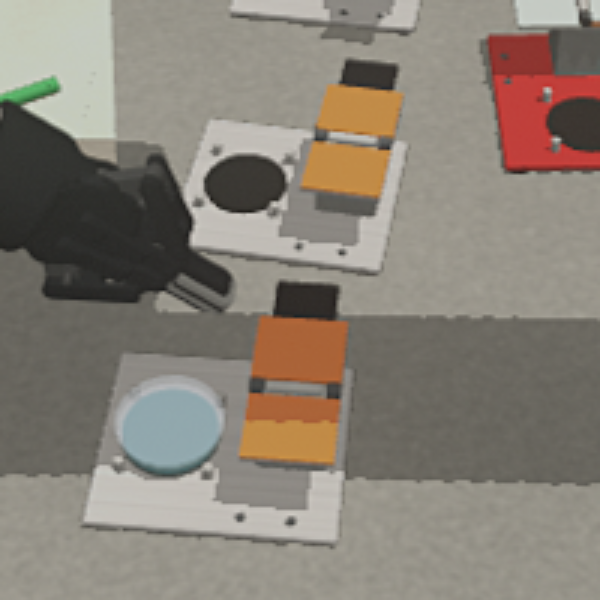

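Call:
servo_tool([
  {"offset": [0.01,0.008,0.006],"turn": [0,0,0],"claw": 1},
  {"offset": [0,0,0],"turn": [0,0,0],"claw": 1},
])

```text
time: 9.4
tool_pos: [0.5549, 0.1416, 0.0321]
tool_rot: [[-0.026, 0.594, -0.804], [1.0, 0.017, -0.019], [0.002, -0.804, -0.595]]
force: [-1.0, 0.1, -0.3]
grip_width: 0.0004
```

Call:
servo_tool([
  {"offset": [0,-0.0065,0.0098],"turn": [0,0,0],"claw": 1},
  {"offset": [0,-0.0065,0.0098],"turn": [0,0,0],"claw": 1},
  {"offset": [0,0,0],"turn": [0,0,0],"claw": 1},
])

```text
time: 9.7
tool_pos: [0.5325, 0.1422, 0.0329]
tool_rot: [[-0.027, 0.598, -0.801], [1.0, 0.019, -0.02], [0.003, -0.802, -0.598]]
force: [0.2, -0.6, -0.2]
grip_width: 0.0001
```

Call:
servo_tool([
  {"offset": [0,-0.004,0.008],"turn": [0,0,0],"claw": 1},
  {"offset": [0,-0.004,0.008],"turn": [0,0,0],"claw": 1},
  {"offset": [0,0,0],"turn": [0,0,0],"claw": 1},
])

```text
time: 10.0
tool_pos: [0.515, 0.1423, 0.0309]
tool_rot: [[-0.028, 0.6, -0.8], [1.0, 0.019, -0.02], [0.004, -0.8, -0.6]]
force: [0.4, -0.2, -0.5]
grip_width: -0.0001
```

```bash
python3 snap.py pics/s9.png
```

```text
(no output)
```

View pics/s9.png

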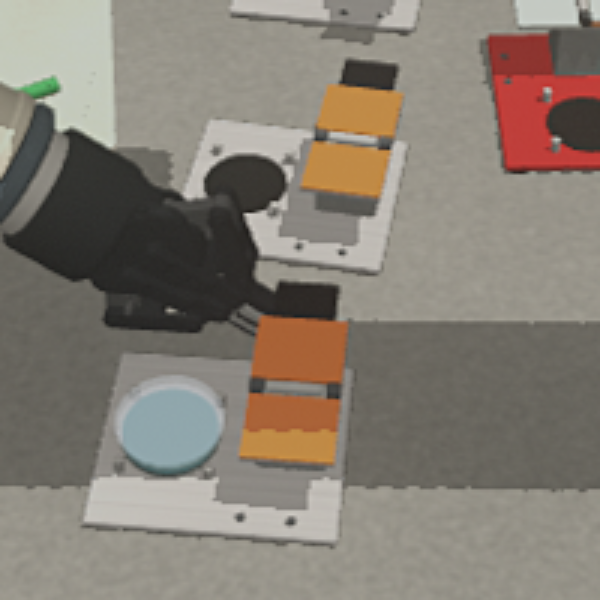

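The fingertip is under tray B's tab. Lifting.

Call:
servo_tool([
  {"offset": [0,-0.0065,-0.0047],"turn": [0,0,0],"claw": 1},
  {"offset": [0,-0.0065,-0.0047],"turn": [0,0,0],"claw": 1},
  {"offset": [0,-0.0065,-0.0047],"turn": [0,0,0],"claw": 1},
  {"offset": [0,-0.0065,-0.0047],"turn": [0,0,0],"claw": 1},
  {"offset": [0,0,0],"turn": [0,0,0],"claw": 1},
])

```text
time: 10.55
tool_pos: [0.5164, 0.1422, 0.0664]
tool_rot: [[-0.027, 0.602, -0.798], [1.0, 0.02, -0.019], [0.004, -0.798, -0.602]]
force: [0.3, -0.4, -0.9]
grip_width: 0.0001
```

```bash
python3 snap.py pics/s10.png
```

```text
(no output)
```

View pics/s10.png

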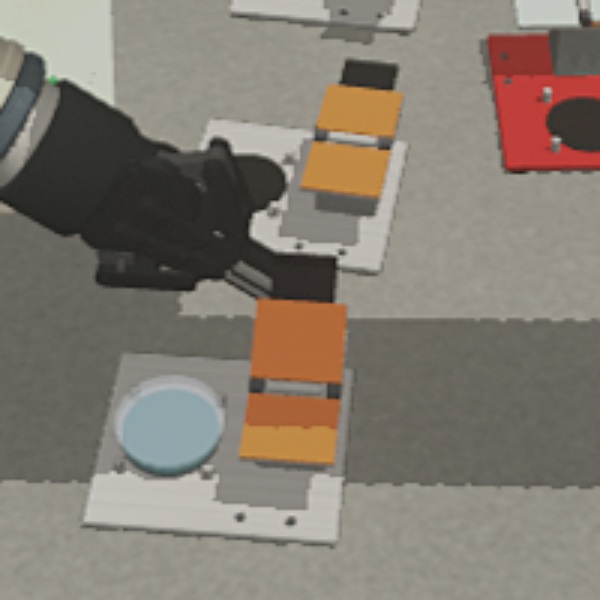

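Tag B is rising and the tray hasn't moved. I'll follow the same arc, mirrored.

Call:
servo_tool([
  {"offset": [0.006,-0.0066,-0.0026],"turn": [0,0,0],"claw": 1},
  {"offset": [0.006,-0.0066,-0.0026],"turn": [0,0,0],"claw": 1},
  {"offset": [0.007,-0.0045,-0.0019],"turn": [0,0,0],"claw": 1},
  {"offset": [0.007,-0.0045,-0.0019],"turn": [0,0,0],"claw": 1},
  {"offset": [0.007,-0.0045,-0.0019],"turn": [0,0,0],"claw": 1},
  {"offset": [0,0,0],"turn": [0,0,0],"claw": 1},
])

```text
time: 11.2
tool_pos: [0.5068, 0.1783, 0.0962]
tool_rot: [[-0.028, 0.602, -0.798], [1.0, 0.02, -0.02], [0.004, -0.799, -0.602]]
force: [-0.3, -0.2, 0.0]
grip_width: 0.0001
```

```bash
python3 snap.py pics/s11.png
```

```text
(no output)
```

View pics/s11.png

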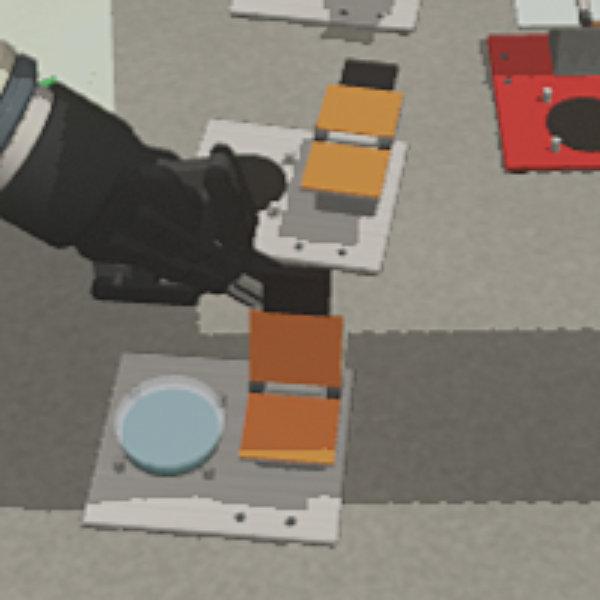

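Call:
servo_tool([
  {"offset": [0.008,-0.0016,-0.0012],"turn": [0,0,0],"claw": 1},
  {"offset": [0.008,-0.0016,-0.0012],"turn": [0,0,0],"claw": 1},
  {"offset": [0.008,0,0],"turn": [0,0,0],"claw": 1},
  {"offset": [0.008,0,0],"turn": [0,0,0],"claw": 1},
  {"offset": [0.008,0,0],"turn": [0,0,0],"claw": 1},
  {"offset": [0,0,0],"turn": [0,0,0],"claw": 1},
  {"offset": [0,0,0],"turn": [0,0,0],"claw": 1},
])

```text
time: 11.95
tool_pos: [0.5051, 0.2215, 0.0994]
tool_rot: [[-0.028, 0.6, -0.799], [1.0, 0.019, -0.02], [0.003, -0.8, -0.6]]
force: [-0.6, 0.2, 0.4]
grip_width: 0.0002
```

```bash
python3 snap.py pics/s12.png
```

```text
(no output)
```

View pics/s12.png

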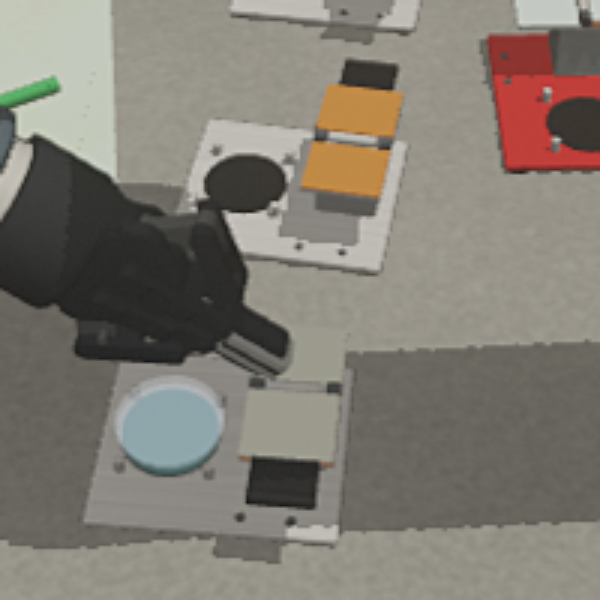

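Tag B lies flat showing white. Retreating and checking.

Call:
servo_tool([
  {"offset": [0,-0.024,-0.018],"turn": [0,0,0],"claw": 1},
  {"offset": [0,-0.028,-0.021],"turn": [0,0,0],"claw": 1},
  {"offset": [0,-0.028,-0.021],"turn": [0,0,0],"claw": 1},
  {"offset": [0,-0.028,-0.021],"turn": [0,0,0],"claw": 1},
  {"offset": [0,-0.028,-0.021],"turn": [0,0,0],"claw": 1},
  {"offset": [0.04,0,0],"turn": [0,0,0],"claw": 1},
  {"offset": [0.04,0,0],"turn": [0,0,0],"claw": 1},
  {"offset": [0.04,0,0],"turn": [0,0,0],"claw": 1},
  {"offset": [0.04,0,0],"turn": [0,0,0],"claw": 1},
  {"offset": [0.04,0,0],"turn": [0,0,0],"claw": 1},
])

```text
time: 13.0
tool_pos: [0.5022, 0.4185, 0.2779]
tool_rot: [[-0.016, 0.599, -0.8], [1.0, 0.01, -0.013], [0.001, -0.8, -0.599]]
force: [0.5, -0.1, -0.6]
grip_width: -0.0002
```

Call:
servo_tool([
  {"offset": [0.04,0,0],"turn": [0,0,0],"claw": 1},
  {"offset": [0,0,0],"turn": [0,0,0],"claw": 1},
  {"offset": [0,0,0],"turn": [0,0,0],"claw": 1},
])

```text
time: 13.3
tool_pos: [0.4999, 0.4638, 0.2768]
tool_rot: [[-0.02, 0.599, -0.8], [1.0, 0.013, -0.016], [0.001, -0.801, -0.599]]
force: [0.7, -0.4, 1.0]
grip_width: -0.0004
```

Run:
```python
from rig import manip
from h import *
o=np.load("top0.npz")["image"].astype(int)
for n in("top","side"):
    d=manip.read_camera(n); cv2.imwrite(f"pics/{n}13.png",cv2.cvtColor(d["image"],cv2.COLOR_RGB2BGR)); np.savez(f"{n}13.npz",**d)
d=np.load("top13.npz");v,u=np.mgrid[:480,:640]
P=np.stack([u,v,np.ones_like(u)],-1)@np.linalg.inv(d["mtx"]).T*d["range_z"][...,None]@d["T"][:3,:3].T+d["T"][:3,3]
H=P[...,2]; reg=np.zeros(H.shape,bool);reg[185:275,150:450]=1
for s,c,m in comps((H>.045)&(H<.08)&reg,60):
    p=P[m]; print(s,cv2.minAreaRect(p[:,:2].astype(np.float32)*1000),np.percentile(p[:,2],[5,50,95]))
for s,c,m in comps((d["image"].max(2)<45)&reg,60): print(s,c,ray(d,*c,.008).round(4))
```

```text
[ 174  232   57   26 1239] ((502.10113525390625, 222.17127990722656), (50.53184127807617, 121.5018081665039), 2.415654182434082) [0.05454308 0.06036728 0.06552522]
[ 380  232   57   24 1240] ((497.2519836425781, -221.39230346679688), (121.60977935791016, 49.85884475708008), 88.3876724243164) [0.05466772 0.06058248 0.06590879]
[ 281  235   57   24 1231] ((494.4705810546875, -8.604408264160156), (120.87290954589844, 50.123329162597656), 88.4003677368164) [0.05470521 0.06051698 0.06584198]
[293 205  23  23 412] [303.82038835 216.13592233] [0.567  0.0027 0.008 ]
[380 235  12  16 187] [385.43850267 242.70053476] [ 0.504  -0.1787  0.008 ]
[174 238  12  17 191] [179.36125654 246.35078534] [0.5037 0.2829 0.008 ]
[326 240  11  16 171] [331.0877193  247.28070175] [ 0.4958 -0.0572  0.008 ]
[150 261  10  14  78] [152.98717949 269.51282051] [0.4527 0.3419 0.008 ]
```

View pics/top13.png

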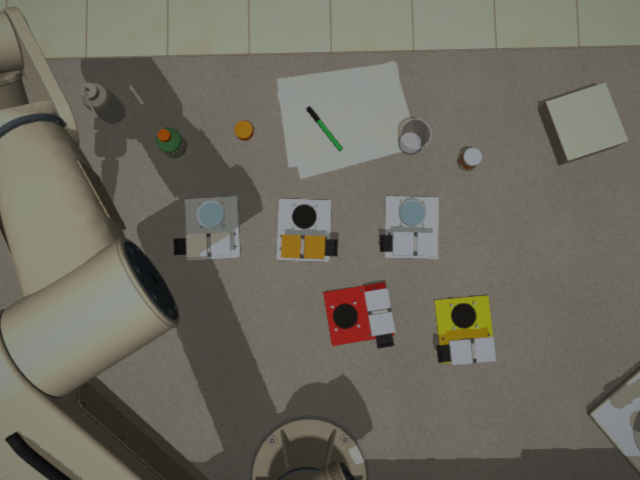

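View pics/side13.png

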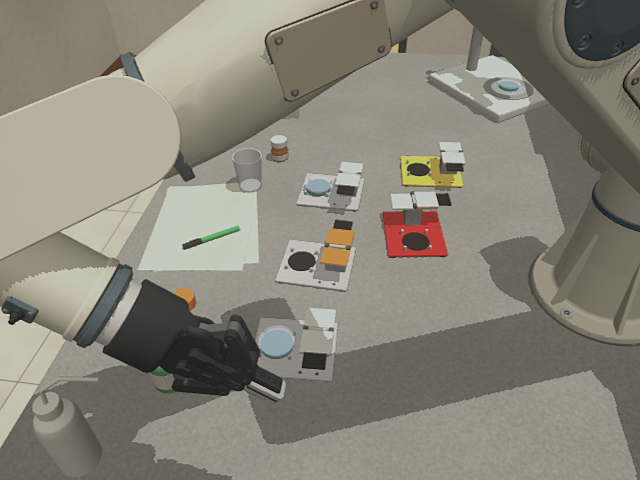

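Both tags lie flat. In the top view, A is orange with its tab at (331,247), and B is white with its tab at (179,246). Tray A's bay disc is at the same pixel as before, and the arm is clear of everything.

```bash
python3 -c "
from rig import manip
print(manip.hand_in())"
```

```text
the job is handed in; nothing more can be done
None
```

I flipped both wrong tags in the order asked and handed the job in at about 13.4 s. I used the closed fingertip under each tab, first tag A to orange, then tag B back to white.

- **Tags:** In the last pictures A lies flat showing orange and B lies flat showing white. Both measure about 60 mm high, the same as the untouched tag C, which still shows white.
- **Trays and dishes:** Tray A's bay disc is at the same pixel as at the start, and trays B and C look unmoved. The dishes are still in their bays, judged by eye.
- **Bystanders:** They look where they were in the last top view. In the last side view the gripper hides part of the bottle.
- **Forces:** Readings at the end of each move never rose above sensor noise, about 1 N.
- **Checks:** None failed. The top and side cameras agreed on tag B's tab position to about 2 mm.

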